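# Lock the quill and point-and-call the lathe set-up before starting

### The arm

A 6-joint arm with a two-finger parallel gripper is mounted at the origin on the work surface. World frame = base frame: x ahead of the robot, y to its left, z up, the work surface at z = 0. Lengths are in mm, angles in rad, forces in N, time in s.
With the tool pointing down it reaches from about 350 to 875 mm from the base axis. Payload 4.2 kg.
Tool frame: the origin (TCP) lies on the mounting face of the last link; the fingertips stand 173 mm ahead of it and the grasp point (between the pads) lies 155 mm ahead of it (tcp_to_grasp is the distance from the TCP to the grasp point, in mm); z points along the fingers, y is the direction in which the jaws open and shut (so a half turn about z gives the same grasp; the last joint's range is limited). The gripper opens to 85 mm and grips with 20 to 120 N. Pads are 22 mm wide; open, the fingers measure 114 mm over their backs; the gripper's body (76 mm by 85 mm) begins 54 mm behind the grasp point. The pads swing forward as they close: fully open they stand 13 mm farther back than shut.
Start: joints at [1.503, 0.385, 0.008, 0, -1.194, -0.259], TCP at [200.601, 591.911, 404.712] pointing down, gripper open.
Joint ranges: [-3.14, 3.14], [-1.21, 2.06], [-1.07, 1.41], [-3.16, 2.05], [-2.99, -0.16], [-3.1, 3.1]. Speed limits (rad/s): [2.79, 2.79, 3.14, 3.14, 3.14, 3.14].

### API

Orientations are given as a unit quaternion [x, y, z, w].
In Python, from bench import * gives the robot as it stands. The module is installed in compiled form; this text tells all that it offers.
- The arm moves only by the tool apply_moves, never from a script. Its arguments are lists of equal length, an entry for each row: "fingers": the closure, from 0 (fully open) to 1 (shut); "dp": the shift along the world's x, y, z in cm, a list of three; "yaw": the turn about the world's z in degrees. A call has 1 to 10 rows; each row is the pose to reach, as a shift and turn from the pose measured when the call began; what a row does not reach only later rows make up. A row lasts 1/10 s, in which the tool goes at most 50 mm and 8.59 degrees, less where a joint would pass 70% of its speed; a pose out of reach is approached as far as the arm can. A call with a gripper value outside its range is refused whole. The fingers move at their own pace and stop on an object; the grip force is fixed at half the most. Time passes only in rows, so rows that repeat a pose let the fingers close. It gives the time, the measured TCP pose, the force and the opening at its end, in the units of the state.
- read_state(): the state, without advancing time (a new reading comes with each control period).
- get_image(name): name is "scene" or "top" or "wrist"; returns a dict with "color" (480x640x3 uint8, blue, green, red), "mtx" (3x3 intrinsics, pixels), "camera_from_world" (4x4, takes a point from world to camera coordinates); the wrist camera has in their place "tool_from_camera" (4x4, takes a point from camera to tool coordinates, whose origin is the TCP and whose axes are the flange's). Camera axes: x right, y down, z forward; pixel columns grow to the right and rows downward; lengths in mm; the calibration is good to about 2 mm. The wrist camera is an equidistant fisheye: a pixel r from the principal point sees the ray r / f radians off the axis. A picture is of the moment at which its call begins: read the wrist's pose just before it. There is no depth.
- job_done(): hands the job in, once; it reports no verdict.
The state is a dict: "clock": time; "joints": joint angles; "joint_vel": joint speeds; "joint_efforts": joint torques, N m; "position": TCP position; "ee_rot": TCP orientation; "contact_force": force on the tool from outside, world axes, zero at the start; "wrist_torque": the same for the moment, N m; "gripper_width": finger opening in mm.
Only numpy, scipy, OpenCV 4.12 (cv2) and the standard library are available. Lean on these libraries where they do the work, as an engineer would, in place of code of your own. Each camera call takes 0.05 s, during which the arm holds its last target. There are 200 camera calls.

### The job

Finish setting up the small wood lathe: with a fingertip push the quill lock lever on top of the tailstock towards the tail end, all the way round to its locked stop. Then do the point-and-call check before starting: point from just above at the live centre that holds the end of the workpiece, and after that at the ball of the tool-rest clamp lever, keeping the fingertips still about 2 cm over each one for two seconds. Touch nothing but the quill lock lever, point at no other lever, and grasp or move nothing else.

Things in the scene. Friction and masses are not known exactly. Their poses are not given: they have to be found in the camera images.
- lathe: Grey bench-top wood lathe across the robot's front, fixed. Origin: on the bench under the bed's middle; +y along the bed to the headstock, -x to the operator (robot). Bed 760 x 100 mm, top 90 mm above the bench; headstock 200 x 150 mm, top at 288 mm; spindle axis 195 mm above the origin. A 90 mm steel chuck holds one end of a round wooden workpiece, 45 mm thick.
- tailstock: Tailstock casting, fixed on the bed at the -y end. Origin: on the bed top under the spindle axis; axes as the lathe's. Barrel of 58 mm diameter along y, from -60 to +55 mm, axis 105 mm up; on top at y +30 mm a boss carries the quill lock lever. Handwheel of 94 mm at its -y end. At its +y end the quill (22 mm), the live centre, and from y 140 mm the workpiece.
- quill_lock (a joint): Level quill lock lever on the tailstock's top; rad, growing anticlockwise seen from above. Starts loose (0 to 0.5); locked stop at 1.2. At 0.5 it points to the lathe's -x, at 0 it points 0.5 rad from there to the headstock, at 1.2 0.7 rad to the tail end (-y). Needs about 2 N at the ball, stays where left. Steel rod 9 mm thick from a 23 mm hub, rising 14 mm, level from 49 mm out to the ball.
- quill_knob (a point): Centre of the black ball (18 mm diameter) at the end of the quill lock lever, 75 mm from its pin, 259 mm above the bench. The outer 40 mm of the lever overhangs the barrel's side; nothing is under it down to 200 mm above the bench.
- quill_pivot (a point): Point on the vertical pin axis of the quill lock lever, at the height of its ball (the lever's hub lies 2 to 22 mm below it). Axes as the tailstock's.
- live_centre (a point): The live centre: the dark steel cylinder (28 mm diameter, 30 mm long along the spindle axis) with a steel cone, between quill and workpiece. This point is on the top of the cylinder, at the middle of its length, 209 mm above the bench.
- rest_clamp_ball (a point): Centre of the black ball (18 mm diameter) ending the tool-rest clamp lever: the 75 mm lever at the operator's end of the banjo (the arm under the tool-rest), leaning up towards the tail end. About 120 mm from the spindle axis, 130 to 150 mm above the bench. It stays as it is.
- tail_clamp_ball (a point): Centre of the 18 mm black ball of the tailstock clamp lever, low at the tailstock's foot on the operator's side, lever 65 mm. Not to be pointed at or touched.
- post_lock_ball (a point): Centre of the 14 mm black ball of the short lever that locks the tool-rest's post, on the headstock side of the post, about 130 mm above the bench. Not to be pointed at or touched.
- banjo: Banjo with tool-rest, fixed across the bed below the workpiece. Origin: on the bed top under the spindle axis; +y to the headstock, -x to the operator. Arm 46 mm wide out to x -96 mm; a post at x -58 mm carries the tool-rest, a bar 110 mm long along y, its top 105 mm above the origin at x -40 mm.
- blank_cube: Loose pale wood block, 60 mm cube, on the bench before the tailstock. Origin: centre of its underside. Leave alone.
- blank_tall: Loose pale wood block, 45 x 45 mm, 120 mm tall, upright. Origin: centre of its underside. Leave alone.
- cone: Loose turned wooden cone, 56 mm across the foot, 42 mm at the top, 70 mm tall, near the tool-rest clamp lever. Origin: centre of its underside. Leave alone.
- turned_box: Loose stepped turned wooden box, 64 mm diameter, 70 mm tall. Origin: centre of its underside. Leave alone.
- drill_chuck: Loose steel drill chuck standing on its jaws' end, 42 mm diameter, 95 mm tall. Origin: centre of its underside. Leave alone.
- chuck_key: Loose steel T-handled chuck key lying on the bench, 95 x 70 mm, 12 mm thick. Origin: on the bench under the middle of its shank. Leave alone.
- gouge: Loose turning gouge lying behind the lathe, wooden handle of 25 mm diameter, 410 mm long in all along its x. Origin: on the bench under the ferrule. Leave alone.

How it is judged (in metres and radians):
On the way, in this order (a step that is already met when the one before it is completed fails the run):
1. the quill lock lever has been pushed round to its locked stop (value of joint quill_lock above 1.08 rad), for 0.2 s.
2. with the quill locked, the fingertips dwell just above the live centre (value of joint quill_lock above 1.08 rad and horizontal distance between the grasp point and live_centre below 0.02 m and distance between the grasp point and live_centre between 0.02 and 0.066 m), for 1.5 s.
3. then the fingertips dwell just above the ball of the tool-rest clamp lever (value of joint quill_lock above 1.08 rad and horizontal distance between the grasp point and rest_clamp_ball below 0.02 m and distance between the grasp point and rest_clamp_ball between 0.028 and 0.075 m), for 1.5 s.
At the end, for the whole second after the job is handed in: The quill lock lever stands still at its locked stop (joint above 1.08 of 1.2 rad); the tool-rest and tailstock clamp levers have not moved (8 mm); the seven loose things are at rest where they stood (12 mm) (value of joint quill_lock above 1.08 rad and velocity of joint quill_lock between -0.05 and 0.05 rad/s and distance of each of rest_clamp_ball, tail_clamp_ball from where it was at the start of the episode below 0.008 m and distance of each of blank_cube, blank_tall, cone, turned_box, drill_chuck, chuck_key, gouge from where it was at the start of the episode below 0.012 m and linear speed of each of blank_cube, blank_tall, cone, turned_box, drill_chuck, chuck_key, gouge below 0.02 m/s); the robot touches nothing.
It fails at once if the robot touched the lathe bed, headstock or chuck (contact force between any of the fingers, the arm and lathe above 1 N).
It fails at once if the robot touched the tailstock, live centre, workpiece or tailstock clamp lever (contact force between any of the fingers, the arm and tailstock above 1 N).
It fails at once if the robot touched the banjo, tool-rest or their levers (contact force between any of the fingers, the arm and banjo above 1 N).
It fails at once if the robot pointed at another lever: the tailstock clamp lever or the tool-rest post's lock ((horizontal distance between the grasp point and tail_clamp_ball below 0.02 m and distance between the grasp point and tail_clamp_ball between 0.028 and 0.075 m) or (horizontal distance between the grasp point and post_lock_ball below 0.02 m and distance between the grasp point and post_lock_ball between 0.028 and 0.075 m)).
It fails at once if a loose thing was touched, moved or lifted (distance of any of blank_cube, blank_tall, cone, turned_box, drill_chuck, chuck_key, gouge from where it was at the start of the episode above 0.02 m or contact force between any of the fingers, the arm and blank_cube above 1 N or contact force between any of the fingers, the arm and blank_tall above 1 N or contact force between any of the fingers, the arm and cone above 1 N or contact force between any of the fingers, the arm and turned_box above 1 N or contact force between any of the fingers, the arm and drill_chuck above 1 N or contact force between any of the fingers, the arm and chuck_key above 1 N or contact force between any of the fingers, the arm and gouge above 1 N).
It also fails if it takes over 58 s, if anything falls off the work surface, if the arm or the gripper's body presses on something with over 40 N, if the wrist force passes 120 N, or if a joint passes its speed limit or range.

## Working session

There is one attempt and no reset: what is moved stays moved. The work goes in short steps, Python scripts to look and compute and a tool call to move; the robot and the scene stay as the last step left them, time stands still between calls to the robot, and variables do not carry over. Pictures are saved under pics/ and viewed, about 8 in all and at most 12, crops included, and the job is handed in when it is done.

Besides the shell and the picture viewer there is one more tool, called after "Call:" as name(argument=value, ...), one argument or row to a line, values as JSON. apply_moves: Moves the arm, as the interface text tells. Its arguments: {"type":"object","properties":{"fingers":{"type":"array","items":{"type":"number"}},"dp":{"type":"array","items":{"type":"array","items":{"type":"number"}}},"yaw":{"type":"array","items":{"type":"number"}}},"required":["fingers","dp","yaw"]}

```bash
mkdir -p pics
python3 - <<'E'
from bench import *
import cv2,pickle
s=read_state();print(s)
d={}
for n in("scene","top","wrist"):
    d[n]=get_image(n);cv2.imwrite(f"pics/{n}0.png",d[n]["color"])
    print(n,{k:v for k,v in d[n].items() if k!="color"})
pickle.dump((s,d),open("d0.pkl","wb"))
E
```

```text
{'clock': 0.0, 'joints': array([ 1.50257652e+00,  3.85550754e-01,  6.59553058e-03, -5.58039214e-04,
       -1.19401422e+00, -2.58581943e-01]), 'joint_vel': array([-1.42149019e-03,  5.51512491e-05, -2.59296278e-03,  2.39351063e-04,
       -6.95306201e-04, -1.06297893e-03]), 'joint_efforts': array([-3.80562715e-04, -3.92287338e+01,  1.88394821e+01,  4.18619201e+00,
       -4.74928893e-03,  9.44761837e-06]), 'position': array([200.53758558, 591.71891065, 403.6040549 ]), 'ee_rot': array([ 9.86662387e-01, -1.62776182e-01, -1.54898055e-04,  1.10628730e-03]), 'contact_force': array([-0.52411829,  0.89280247, -0.06211148]), 'wrist_torque': array([-0.01268233,  0.00679022,  0.03048369]), 'gripper_width': 85.49076628976795}
scene {'mtx': array([[618.5853771 ,   0.        , 322.82606195],
       [  0.        , 618.5853771 , 238.86266774],
       [  0.        ,   0.        ,   1.        ]]), 'camera_from_world': array([[-9.52142398e-01,  3.05244612e-01, -1.58297399e-02,
         5.53561968e+02],
       [ 2.39947269e-01,  7.14372757e-01, -6.57340759e-01,
        -3.49109806e+01],
       [-1.89341
[... 516 characters left out ...]
     [ 1.36851354e-01, -3.51106833e-02, -9.89969165e-01,
         9.80981969e+02],
       [ 0.00000000e+00,  0.00000000e+00,  0.00000000e+00,
         1.00000000e+00]])}
wrist {'mtx': array([[371.64829954,   0.        , 317.57892678],
       [  0.        , 371.64829954, 235.34282897],
       [  0.        ,   0.        ,   1.        ]]), 'tool_from_camera': array([[-6.77618842e-04, -9.65842358e-01, -2.59129466e-01,
         6.50360977e+01],
       [ 9.99999462e-01, -8.58112011e-04,  5.83424396e-04,
         9.61355026e-01],
       [-7.85858101e-04, -2.59128931e-01,  9.65842420e-01,
         3.17639394e+01],
       [ 0.00000000e+00,  0.00000000e+00,  0.00000000e+00,
         1.00000000e+00]])}
```

View pics/scene0.png

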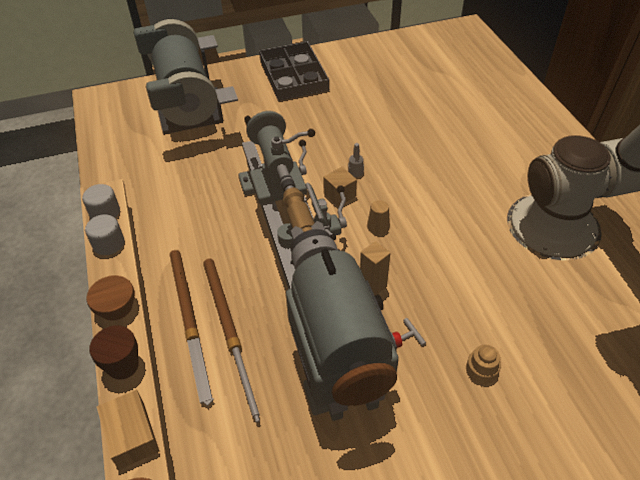

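View pics/top0.png

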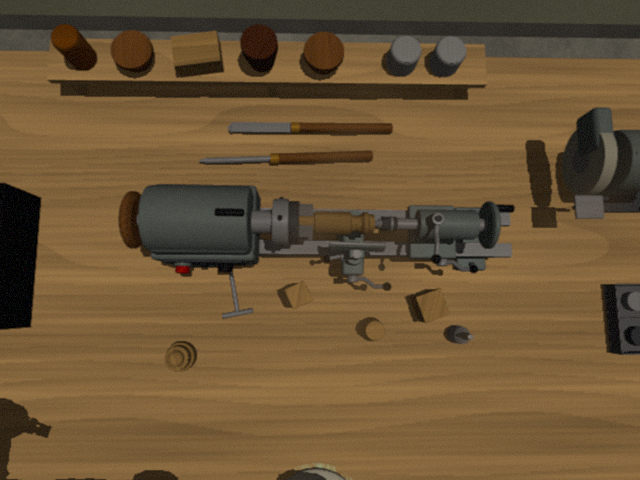

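The scene view shows the lathe with its tailstock near (275,150). In the top view the tailstock is near (450,225), the quill lever runs from the boss at (437,218) to a ball at (436,259), and the rest clamp ball is near (387,286). I'll enlarge both.

Run:
```python
import cv2,pickle,numpy as np
s,d=pickle.load(open("d0.pkl","rb"))
a=d["top"]["color"][180:320,340:520]; b=d["scene"]["color"][90:270,230:400]
f=lambda i:cv2.convertScaleAbs(cv2.resize(i,None,fx=4,fy=4,interpolation=cv2.INTER_CUBIC),alpha=1.7,beta=10)
cv2.imwrite("pics/a.png",f(a));cv2.imwrite("pics/b.png",cv2.resize(f(b),None,fx=.83,fy=.83))
```

```text
(no output)
```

View pics/a.png

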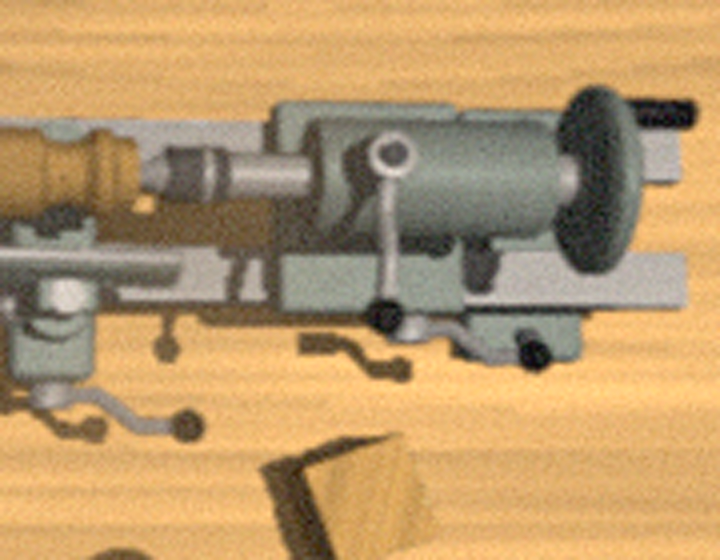

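View pics/b.png

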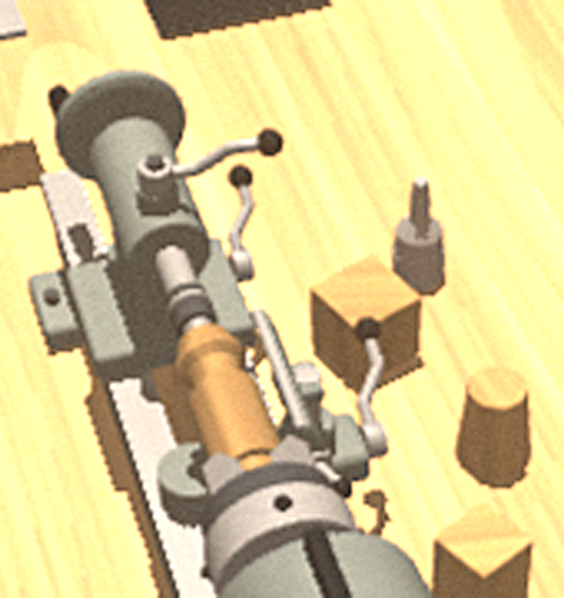

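Top crop: quill ball (387,317), hub (393,153), live centre about (194,173), rest clamp ball (187,425), tail clamp ball (535,352). Scene crop: quill ball (269,142), hub (155,163), live centre (187,303), rest ball (368,328), tail ball (240,176).

```bash
cat > h.py <<'E'
import numpy as np,pickle,cv2
s,d=pickle.load(open("d0.pkl","rb"))
P={n:d[n]["mtx"]@d[n]["camera_from_world"][:3] for n in("top","scene")}
def atz(n,p,z):
    M=P[n]; H=np.c_[M[:,:2],M[:,2]*z+M[:,3]]; v=np.linalg.solve(H,[*p,1]); return v[:2]/v[2]
def tri(p,q):
    X=cv2.triangulatePoints(P["top"],P["scene"],np.array(p,float),np.array(q,float)).ravel();return X[:3]/X[3]
def proj(n,X): v=P[n]@[*X,1]; return v[:2]/v[2]
E
python3 - <<'E'
from h import *
T=lambda x,y:(340+x/4-.4,180+y/4-.4); S=lambda x,y:(230+x/3.32-.4,90+y/3.32-.4)
np.set_printoptions(precision=1,suppress=True)
for n,t,q,z in [("quill",(387,317),(269,142),259),("hub",(393,153),(155,160),257),("live",(194,173),(187,303),209),("rest",(187,425),(368,328),140),("tail",(535,352),(240,176),130)]:
    X=tri(T(*t),S(*q)); print(n,X,"top@z",atz("top",T(*t),z),"scene@z",atz("scene",S(*q),z), "err",proj("top",X)-T(*t),proj("scene",X)-S(*q))
E
```

```text
quill [ 536.1 -211.8  259. ] top@z [ 535.1 -211.3] scene@z [ 536.5 -212.2] err [ 0.2 -0.5] [0.2 0.1]
hub [ 610.6 -217.5  259.6] top@z [ 610.2 -217.8] scene@z [ 610.4 -221. ] err [ 0.2 -0.5] [0.2 0.1]
live [ 613.4 -138.   206. ] top@z [ 609.6 -135.8] scene@z [ 615.7 -136.1] err [ 0.8 -1.7] [0.9 0.2]
rest [ 492.2 -141.7  143.3] top@z [ 491.9 -142. ] scene@z [ 491.3 -145. ] err [ 0.1 -0.2] [0.1 0. ]
tail [ 528.4 -323.2  140.2] top@z [ 529.3 -327.2] scene@z [ 525.2 -334.9] err [-0.   0.1] [-0. -0.]
```

Both views agree and match the given heights: quill ball (536,-212,259), pivot (610,-218), live centre about (611,-136,209), rest ball (492,-142,143). Next I lift, close the fingers and travel clear of the headstock.

Call:
apply_moves(
  fingers=[1,1,1,1,1,1,1,1,1,1],
  dp=[
    [0,0,4],
    [0,0,8],
    [0,0,12],
    [1.85,-4.1,12],
    [3.7,-8.2,12],
    [5.55,-12.3,12],
    [7.4,-16.4,12],
    [9.25,-20.5,12],
    [11.1,-24.6,12],
    [12.95,-28.7,12],
  ],
  yaw=[0,0,0,2,4,6,8,10,12,14],
)

```text
clock: 1.15
position: [330.2, 302.8, 523.8]
ee_rot: [0.999, -0.04, -0.0, 0.001]
contact_force: [1.2, -0.3, -0.7]
gripper_width: 0.2
```

Call:
apply_moves(
  fingers=[1,1,1,1,1,1,1,1,1,1],
  dp=[
    [1.85,-4.1,0],
    [3.7,-8.2,0],
    [5.55,-12.3,0],
    [7.4,-16.4,0],
    [9.25,-20.5,0],
    [11.1,-24.6,0],
    [12.95,-28.7,0],
    [14.8,-32.8,0],
    [16.65,-36.9,0],
    [16.65,-36.9,0],
  ],
  yaw=[1,2,3,4,5,5,5,5,5,5],
)

```text
clock: 2.15
position: [498.1, -69.9, 522.5]
ee_rot: [1.0, 0.0, -0.001, 0.001]
contact_force: [-0.9, -0.1, -0.7]
gripper_width: -0.2
```

Call:
apply_moves(
  fingers=[1,1,1,1,1,1,1,1,1,1],
  dp=[
    [1.5,-3.2,0],
    [3.0,-6.4,0],
    [4.4,-9.2,0],
    [4.4,-9.2,-3],
    [4.4,-9.2,-5.5],
    [4.4,-9.2,-7.5],
    [4.4,-9.2,-9],
    [4.4,-9.2,-10.4],
    [4.4,-9.2,-10.4],
    [4.4,-9.2,-10.4],
  ],
  yaw=[0,0,0,0,0,0,0,0,0,0],
)

```text
clock: 3.15
position: [542.2, -161.5, 418.8]
ee_rot: [1.0, 0.0, -0.001, 0.001]
contact_force: [0.0, -0.2, 0.6]
gripper_width: -0.2
```

Run:
```python
from bench import *
import cv2,numpy as np
from h import proj
s=read_state();print(s["position"],s["contact_force"])
w=get_image("wrist")["color"];t=get_image("top")["color"][180:320,340:520];c=get_image("scene")["color"][90:270,230:430]
f=lambda i,k:cv2.convertScaleAbs(cv2.resize(i,None,fx=k,fy=k,interpolation=cv2.INTER_CUBIC),alpha=1.6)
w=f(w,.6); c=f(c,2); 
o=np.zeros((360+0,384+400,3),np.uint8);o[:w.shape[0],:384]=w;o[:360,384:]=c
cv2.imwrite("pics/c.png",o)
```

```text
[ 542.20193039 -161.53311255  418.75874862] [ 4.90361019e-04 -1.52838355e-01  5.66564608e-01]
```

View pics/c.png

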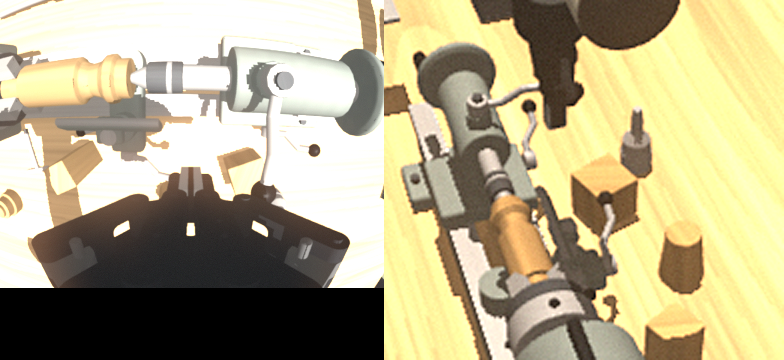

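The wrist view shows the closed fingers on the headstock side of the quill ball (265,190), with only the lever in their path. The scene view agrees. I push along the arc.

Call:
apply_moves(
  fingers=[1,1,1,1,1,1,1,1,1,1],
  dp=[
    [0.2,-1.0,0],
    [0.4,-2.0,0],
    [0.4,-2.5,0],
    [0.3,-3.0,0],
    [0.1,-3.5,0],
    [0,-4.0,0],
    [-0.2,-4.7,0],
    [-0.2,-5.2,0],
    [-0.2,-5.7,0],
    [-0.2,-6.1,0],
  ],
  yaw=[0,0,0,0,2,6,11,15,19,23],
)

```text
clock: 4.3
position: [539.9, -223.1, 419.6]
ee_rot: [0.98, 0.201, -0.0, 0.001]
contact_force: [-1.3, 0.8, 1.5]
gripper_width: -0.1
```

Call:
apply_moves(
  fingers=[1,1,1,1,1,1,1],
  dp=[
    [0.05,-0.4,0],
    [0.1,-0.8,0],
    [0.2,-1.1,0],
    [0.3,-1.4,0],
    [0.4,-1.7,0],
    [0.45,-1.95,0],
    [0.45,-1.95,0],
  ],
  yaw=[3,6,9,12,15,17,17],
)

```text
clock: 5.0
position: [544.1, -243.0, 419.4]
ee_rot: [0.939, 0.343, -0.001, 0.001]
contact_force: [-2.0, 1.1, 0.3]
gripper_width: -0.1
```

Run:
```python
from bench import *
import cv2,numpy as np
s=read_state();print(s["position"],s["contact_force"],s["wrist_torque"])
w=get_image("wrist")["color"];c=get_image("scene")["color"][90:210,230:360]
o=np.zeros((480,784,3),np.uint8);o[:288,:384]=cv2.resize(w,(384,288));o[:360,384:774]=cv2.resize(c,(390,360))
cv2.imwrite("pics/d.png",cv2.convertScaleAbs(o,alpha=1.5))
```

```text
[ 544.11901379 -242.99468066  419.36139538] [-2.0056496   1.11476062  0.31372261] [ 0.15848243  0.24274008 -0.05482502]
```

View pics/d.png

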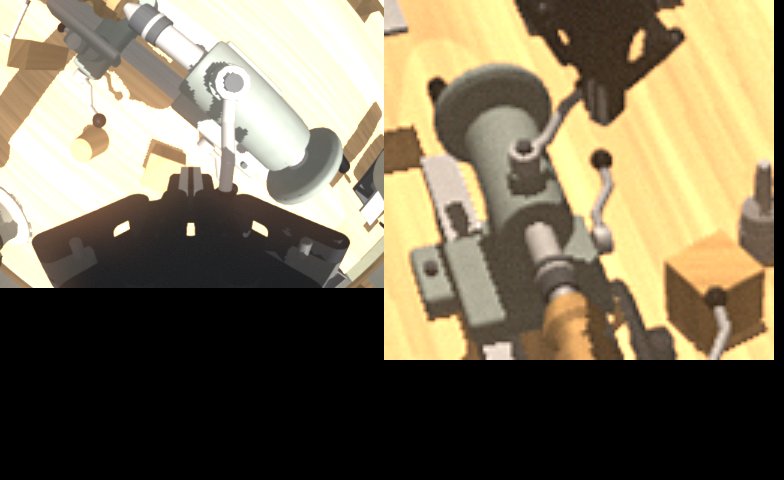

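The lever follows the finger: in the wrist view the rod is against the right side of the tips at (228,180). The force is only about 2 N, so the stop isn't reached yet. I push gently further.

Call:
apply_moves(
  fingers=[1,1,1,1],
  dp=[
    [0.15,-0.15,0],
    [0.3,-0.3,0],
    [0.4,-0.4,0],
    [0.4,-0.4,0],
  ],
  yaw=[0,1,2,2],
)

```text
clock: 5.5
position: [547.1, -246.2, 419.0]
ee_rot: [0.933, 0.359, -0.003, -0.001]
contact_force: [-5.7, 5.4, 3.2]
gripper_width: -0.1
```

Call:
apply_moves(
  fingers=[1,1,1,1],
  dp=[
    [0.1,-0.1,0],
    [0.2,-0.25,0],
    [0.2,-0.25,0],
    [0.2,-0.25,0],
  ],
  yaw=[0,0,0,0],
)

```text
clock: 5.9
position: [547.9, -247.2, 419.0]
ee_rot: [0.933, 0.36, -0.004, -0.004]
contact_force: [-6.7, 9.3, 5.2]
gripper_width: 0.1
```

The force climbs to about 12 N with hardly any motion, so this is the stop. I back off along the push line, then rise.

Call:
apply_moves(
  fingers=[1,1,1,1,1,1,1,1,1,1],
  dp=[
    [-0.6,0.7,0],
    [-1.5,1.8,0],
    [-2.4,2.9,0],
    [-2.4,2.9,3],
    [-2.4,2.9,7],
    [-2.4,4,9],
    [-2,7,9],
    [-1,9,9],
    [-1,9,9],
    [-1,9,9],
  ],
  yaw=[0,0,0,0,-4,-12,-20,-28,-36,-42],
)

```text
clock: 6.9
position: [538.3, -156.5, 509.2]
ee_rot: [1.0, 0.0, -0.001, -0.005]
contact_force: [-0.4, 0.5, 0.2]
gripper_width: -0.2
```

Run:
```python
from bench import *
import cv2,numpy as np
s=read_state();print(s["position"],s["contact_force"],s["ee_rot"])
w=get_image("wrist")["color"];c=get_image("scene")["color"][90:210,230:360]
o=np.zeros((380,790,3),np.uint8);o[:288,:384]=cv2.resize(w,(384,288));o[:360,384:774]=cv2.resize(c,(390,360),interpolation=cv2.INTER_CUBIC)
cv2.imwrite("pics/e.png",cv2.convertScaleAbs(o,alpha=1.4))
```

```text
[ 538.29997263 -156.45329461  509.22090962] [-0.36215285  0.52214438  0.170936  ] [ 9.99985428e-01  1.97478509e-05 -1.48963403e-03 -5.18895723e-03]
```

View pics/e.png

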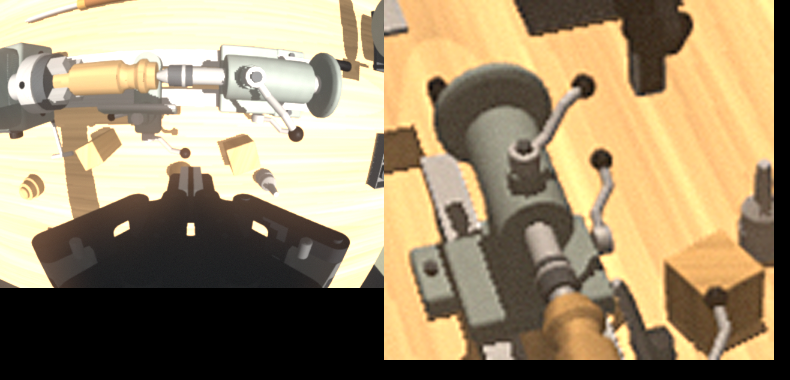

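The lever now points well to the tail end: the ball is at scene crop (584,85), the hub at (524,150), and the live centre's cylinder is near (555,268). I check the angle and cross-check the live centre and rest ball with the wrist camera.

Run:
```python
from h import *
from bench import *
from scipy.spatial.transform import Rotation as R
np.set_printoptions(precision=1,suppress=True)
S=lambda x,y:(230+(x-384)/3-.3,90+y/3-.3)
b=atz("scene",S(584,85),259);h=atz("scene",S(524,148),257);v=b-h
print(b,h,np.hypot(*v),"joint~",.5+np.arctan2(-v[1],-v[0]))
print("live scene@200",atz("scene",S(553,268),204))
s=read_state();w=d["wrist"];K=w["mtx"];T=w["tool_from_camera"];Rt=R.from_quat(s["ee_rot"]).as_matrix()
def wr(x,y,z):
    p=(np.array([x,y])/.6-K[:2,2])/K[0,0];r=np.hypot(*p)
    ray=np.r_[p/r*np.sin(r),np.cos(r)]; D=Rt@T[:3,:3]@ray; C=s["position"]+Rt@T[:3,3]
    return C+D*(z-C[2])/D[2]
for n,p in dict(live=(181,76,205),rest=(185,153,143),quill=(296,134,259),hub=(256,75,257),tail=(185,153,143)).items(): print(n,wr(*p))
```

```text
[ 551.7 -269.3] [ 611.3 -217. ] 79.25905990456899 joint~ 1.221015702409109
live scene@200 [ 612.8 -146.6]
live [ 610.4 -143.2  205. ]
rest [ 492.8 -145.7  143. ]
quill [ 552.5 -269.5  259. ]
hub [ 612.1 -220.5  257. ]
tail [ 492.8 -145.7  143. ]
```

The lock reads about 1.2 rad in both views. Live centre is about (611,-140) and rest ball about (492,-144). Now I point at the live centre.

Call:
apply_moves(
  fingers=[1,1,1,1,1,1,1,1,1,1],
  dp=[
    [3.5,0.8,0],
    [7.3,1.6,0],
    [7.3,1.6,0],
    [7.3,1.6,-3],
    [7.3,1.6,-6],
    [7.3,1.6,-8],
    [7.3,1.6,-9.5],
    [7.3,1.6,-10.4],
    [7.3,1.6,-10.4],
    [7.3,1.6,-10.4],
  ],
  yaw=[0,0,0,0,0,0,0,0,0,0],
)

```text
clock: 8.0
position: [611.2, -141.1, 406.1]
ee_rot: [1.0, 0.002, -0.001, -0.005]
contact_force: [-0.3, -0.0, 0.4]
gripper_width: 0.2
```

Run:
```python
from bench import *
import cv2,numpy as np
s=read_state();print(s["position"],s["contact_force"],s["ee_rot"])
w=get_image("wrist")["color"];c=get_image("scene")["color"][90:210,230:360]
o=np.zeros((380,790,3),np.uint8);o[:288,:384]=cv2.resize(w,(384,288));o[:360,384:774]=cv2.resize(c,(390,360),interpolation=cv2.INTER_CUBIC)
cv2.imwrite("pics/f.png",cv2.convertScaleAbs(o,alpha=1.4))
```

```text
[ 611.19174467 -141.13726793  406.0732315 ] [-0.3468632  -0.0470467   0.41720678] [ 9.99984348e-01  2.45720063e-03 -9.58519119e-04 -4.93427569e-03]
```

View pics/f.png

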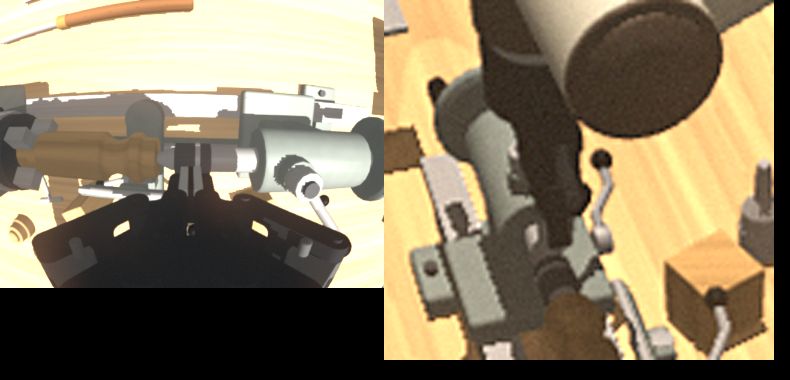

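The wrist view shows the tips (190,165) right over the dark cylinder (175–208), centred and clear of everything. I hold there for 2 s, then rise and move to the rest ball.

Call:
apply_moves(
  fingers=[1,1,1,1,1,1,1,1,1,1],
  dp=[
    [0,0,0],
    [0,0,0],
    [0,0,0],
    [0,0,0],
    [0,0,0],
    [0,0,0],
    [0,0,0],
    [0,0,0],
    [0,0,0],
    [0,0,0],
  ],
  yaw=[0,0,0,0,0,0,0,0,0,0],
)

```text
clock: 9.1
position: [611.3, -141.1, 406.5]
ee_rot: [1.0, 0.002, -0.001, -0.005]
contact_force: [-0.2, -0.1, 0.5]
gripper_width: 0.1
```

Call:
apply_moves(
  fingers=[1,1,1,1,1,1,1,1,1,1],
  dp=[
    [0,0,0],
    [0,0,0],
    [0,0,0],
    [0,0,0],
    [0,0,0],
    [0,0,0],
    [0,0,0],
    [0,0,0],
    [0,0,0],
    [0,0,0],
  ],
  yaw=[0,0,0,0,0,0,0,0,0,0],
)

```text
clock: 10.1
position: [611.3, -141.1, 406.5]
ee_rot: [1.0, 0.002, -0.0, -0.005]
contact_force: [-0.7, -0.7, 0.2]
gripper_width: -0.2
```

Call:
apply_moves(
  fingers=[1,1,1,1,1,1,1,1,1,1],
  dp=[
    [0,0,3],
    [0,0,7],
    [-3,0,7],
    [-7,-0.2,7],
    [-10,-0.3,7],
    [-11.9,-0.3,7],
    [-11.9,-0.3,7],
    [-11.9,-0.3,3],
    [-11.9,-0.3,0],
    [-11.9,-0.3,0],
  ],
  yaw=[0,0,0,0,0,0,0,0,0,0],
)

```text
clock: 11.1
position: [491.8, -143.9, 402.4]
ee_rot: [1.0, 0.002, -0.005, -0.006]
contact_force: [-0.4, 0.5, -0.5]
gripper_width: -0.1
```

Run:
```python
from bench import *
import cv2,numpy as np
s=read_state();print(s["position"],s["contact_force"],s["clock"])
w=get_image("wrist")["color"];c=get_image("scene")["color"][120:240,270:400]
o=np.zeros((380,790,3),np.uint8);o[:288,:384]=cv2.resize(w,(384,288));o[:360,384:774]=cv2.resize(c,(390,360),interpolation=cv2.INTER_CUBIC)
cv2.imwrite("pics/g.png",cv2.convertScaleAbs(o,alpha=1.4))
```

```text
[ 491.76512039 -143.88684     402.35829876] [-0.37109092  0.50643078 -0.54404452] 11.1
```

View pics/g.png

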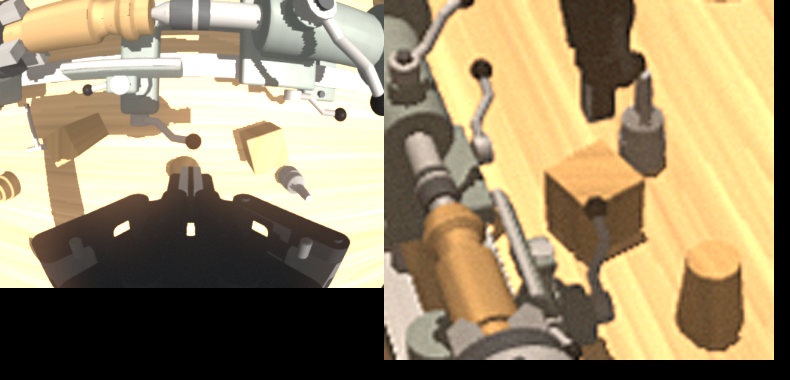

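The wrist view shows the rest ball at (194,141), and nothing else is below the tips. I locate it once more before lowering.

Run:
```python
from h import *
from bench import *
from scipy.spatial.transform import Rotation as R
s=read_state();w=d["wrist"];K=w["mtx"];T=w["tool_from_camera"];Rt=R.from_quat(s["ee_rot"]).as_matrix()
p=(np.array([194,141])/.6-K[:2,2])/K[0,0];r=np.hypot(*p)
D=Rt@T[:3,:3]@np.r_[p/r*np.sin(r),np.cos(r)]; C=s["position"]+Rt@T[:3,3]
print(C+D*(143-C[2])/D[2], s["position"]+Rt@[0,0,155])
```

```text
[ 496.01209347 -146.5835448   143.        ] [ 493.1317781  -142.75169645  252.02243859]
```

Call:
apply_moves(
  fingers=[1,1,1,1,1,1,1,1,1,1],
  dp=[
    [0,-0.1,-2],
    [0,-0.1,-4],
    [0.1,-0.1,-5.2],
    [0.1,-0.1,-5.7],
    [0.1,-0.1,-5.7],
    [0.1,-0.1,-5.7],
    [0.1,-0.1,-5.7],
    [0.1,-0.1,-5.7],
    [0.1,-0.1,-5.7],
    [0.1,-0.1,-5.7],
  ],
  yaw=[0,0,0,0,0,0,0,0,0,0],
)

```text
clock: 12.2
position: [494.3, -145.1, 350.2]
ee_rot: [1.0, 0.003, -0.0, -0.004]
contact_force: [-0.4, -0.7, 0.1]
gripper_width: -0.0
```

Call:
apply_moves(
  fingers=[1,1,1,1,1,1,1,1,1,1],
  dp=[
    [0,0,0],
    [0,0,0],
    [0,0,0],
    [0,0,0],
    [0,0,0],
    [0,0,0],
    [0,0,0],
    [0,0,0],
    [0,0,0],
    [0,0,0],
  ],
  yaw=[0,0,0,0,0,0,0,0,0,0],
)

```text
clock: 13.2
position: [494.3, -145.2, 350.2]
ee_rot: [1.0, 0.003, -0.0, -0.004]
contact_force: [-0.1, 0.5, 0.2]
gripper_width: -0.2
```

Call:
apply_moves(
  fingers=[1,1,1,1,1,1,1,1,1,1],
  dp=[
    [0,0,0],
    [0,0,0],
    [0,0,0],
    [0,0,0],
    [0,0,0],
    [0,0,0],
    [0,0,0],
    [0,0,0],
    [0,0,0],
    [0,0,0],
  ],
  yaw=[0,0,0,0,0,0,0,0,0,0],
)

```text
clock: 14.2
position: [494.3, -145.1, 350.2]
ee_rot: [1.0, 0.003, -0.0, -0.004]
contact_force: [-1.2, -0.4, -0.6]
gripper_width: -0.2
```

Run:
```python
from bench import *
import cv2,numpy as np
s=read_state();print(s["position"],s["contact_force"],s["clock"])
w=get_image("wrist")["color"];c=get_image("scene")["color"][120:240,270:400]
o=np.zeros((380,790,3),np.uint8);o[:288,:384]=cv2.resize(w,(384,288));o[:360,384:774]=cv2.resize(c,(390,360),interpolation=cv2.INTER_CUBIC)
cv2.imwrite("pics/h.png",cv2.convertScaleAbs(o,alpha=1.4))
```

```text
[ 494.26136196 -145.14575027  350.2374968 ] [-1.24951352 -0.38755509 -0.63129631] 14.2
```

View pics/h.png

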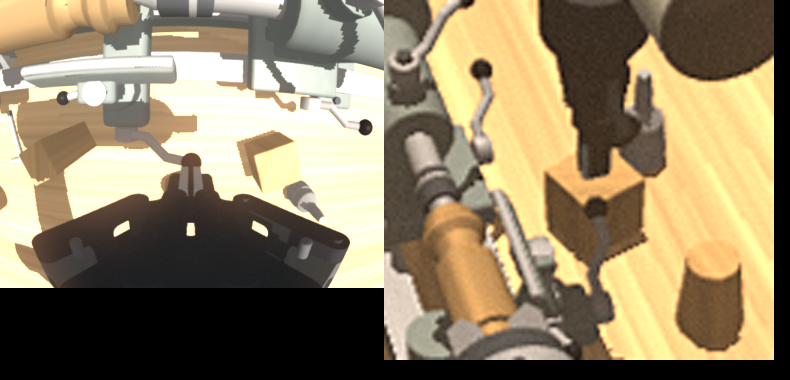

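The tips (190,165) sit right over the ball (190,160), and the scene view shows a gap of about 2 cm. I held there over 2 s. Now I rise clear and hand in.

Call:
apply_moves(
  fingers=[1,1,1,1,1,1,1,1],
  dp=[
    [0,0,2],
    [0,0,5],
    [0,0,9],
    [0,0,13],
    [0,0,16],
    [0,0,16],
    [0,0,16],
    [0,0,16],
  ],
  yaw=[0,0,0,0,0,0,0,0],
)

```text
clock: 15.1
position: [494.1, -145.1, 508.8]
ee_rot: [1.0, 0.003, -0.002, -0.005]
contact_force: [-0.0, -1.2, -0.3]
gripper_width: -0.0
```

Run:
```python
from bench import *
import cv2,numpy as np
w=get_image("wrist")["color"];c=get_image("scene")["color"][90:210,230:360]
o=np.zeros((380,790,3),np.uint8);o[:288,:384]=cv2.resize(w,(384,288));o[:360,384:774]=cv2.resize(c,(390,360),interpolation=cv2.INTER_CUBIC)
cv2.imwrite("pics/i.png",cv2.convertScaleAbs(o,alpha=1.4))
```

```text
(no output)
```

View pics/i.png

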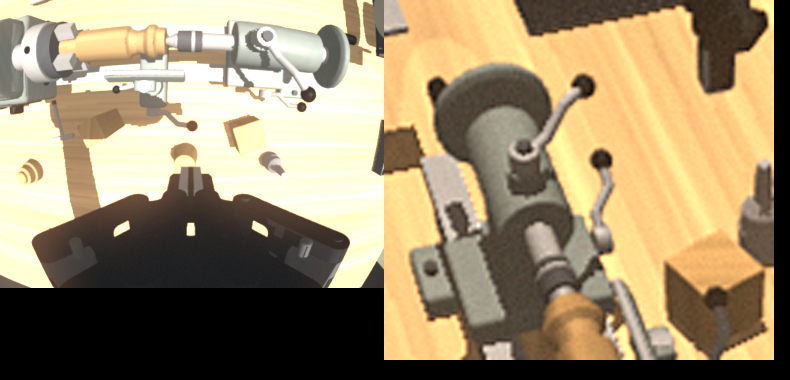

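The quill ball is still at scene crop (584,85), the same as just after locking, and everything else looks unmoved.

```bash
python3 -c "
from bench import *
print(job_done())"
```

```text
the job is handed in; nothing more can be done
None
```

I locked the quill lever, pointed at the live centre and then at the tool-rest clamp ball, and handed the job in at about 15 s of the 58 s allowed.

- **Lever:** I pushed it with the closed fingertips until the force rose to about 12 N with almost no further motion. From the scene image it stands at about 1.22 rad, within error of the 1.2 stop. The wrist view puts its ball within 1 mm of the same place. In the last picture it had not moved.
- **Live centre:** I held for just over 2 s with the fingertips about 2.5 cm above it. The views put its y anywhere from -136 to -147 mm. I aimed at -140, so the error should be within about 7 mm of the 20 mm allowed.
- **Rest clamp ball:** I held for over 2 s with the grasp point about 52 mm above its centre, so the fingertips were about 2.5 cm above its top. The horizontal error was a few millimetres.
- **Contacts:** apart from the push, the measured force stayed around 1 N, which looks like sensor noise. In the last pictures the loose things and the other levers in view look unmoved; I did not measure them. The gouge was out of view.

No check failed, and handing in gave no verdict.

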